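# Line up the sample jars by size beside the balance

## Robot

A 6-joint arm with a two-finger parallel gripper is mounted at the origin on the work surface. World frame = base frame: x ahead of the robot, y to its left, z up, the work surface at z = 0. Lengths are in m, angles in rad, forces in N, time in s.
With the tool pointing down it reaches from about 0.425 to 0.95 m from the base axis. Payload 14.7 kg.
Tool frame: the origin (TCP) lies at the very end of the fingers, on their centre line; the grasp point (between the pads) lies 19 mm behind it; z points along the fingers, y is the line along which they close (so a half turn about z gives the same grasp; the last joint's range is limited). The gripper opens to 85 mm and grips with 20 to 120 N. Pads are 22 mm wide; open, the fingers measure 114 mm over their backs; the gripper's body (76 mm by 85 mm) begins 54 mm behind the grasp point. The pads swing forward as they close: fully open they stand 13 mm farther back than shut.
Start: joints at [1.215, 0.48, 1.596, -0, 1.065, -0.047], TCP at [0.198, 0.619, 0.231] pointing down, gripper open.
Joint ranges: [-2.75, 2.75], [-0.82, 2.05], [0.23, 2.67], [-1.56, 4.7], [0.09, 2.69], [-2.92, 2.92]. Speed limits (rad/s): [1.89, 1.89, 2.39, 3.01, 3.01, 3.01].

## Interface

Orientations are given as a unit quaternion [x, y, z, w].
In Python, from workcell import robot gives the robot as it stands. The module is installed in compiled form; this text tells all that it offers.
- The arm moves only by the tool play_rows, never from a script. Its argument "commands" is one flat list of numbers, 5 for each row, row after row: the shift along the tool's x, y, z in mm, then the turn about the tool's z in degrees, then the opening, from 0 (shut) to 1 (fully open). A call has 1 to 5 rows; each row shifts and turns the commanded pose from where the row before left it, along the tool's axes as they then stand; what a row does not reach is not made up. A row lasts 1/12 s, in which the tool goes at most 41.7 mm and 7.16 degrees, less where a joint would pass 70% of its speed; a pose out of reach is approached as far as the arm can. A call with a gripper value outside its range is refused whole. The fingers move at their own pace and stop on an object; "newtons" is the grip in N (left out, the last holds). Time passes only in rows, so rows that do not move let the fingers close. It gives the time, the measured TCP pose, the force, the opening and the grip force at its end, in the units of the state.
- robot.sense(): the state, without advancing time (a new reading comes with each control period).
- robot.capture(name): name is "scene" or "top"; returns a dict with "image" (480x640x3 uint8, red, green, blue), "fovy" (degrees; the focal length in pixels is half the picture's height over the tangent of half this angle, whatever the lens; pixels are square), "cx", "cy" (the principal point, pixels), "cam_to_world" (4x4, takes a point from camera to world coordinates). Camera axes: x right, y up, looking along -z (the intrinsics and any distortion apply to the point x, -y, -z); pixel columns grow to the right and rows downward; lengths in m; the calibration is good to about 2 mm. A picture is of the moment at which its call begins. There is no depth.
- robot.hand_in(): hands the job in; it is judged then, once.
Trained networks look in the newest picture that a camera, given by its name, has taken for a name from the list of things; names that differ only in an ending like _2 or _b are one class to them, and where a whole thing is asked for, a point or a joint stands for the part that bears it (a point fixed in the world has none). Each returns a list of dicts, best first, with "p" (0 to 1); they miss things now and then, are a little off and sometimes report something else, mostly with a low value. They report only what shows in the picture. A call takes as long as a camera call. They do not tell look-alikes from the thing itself.
- robot.find_in(camera, thing): "extent" ([centre column, centre row, width, height] in pixels, round what is visible of it).
- robot.trace(camera, thing): "pixels" (480x640 bool, what is visible of it) and "extent" ([centre column, centre row, width, height] in pixels, round what is visible of it).
The state is a dict: "time": time; "joints": joint angles; "qd": joint speeds; "effort": joint torques, N m; "tcp_pos": TCP position; "ee_rot": TCP orientation; "force": force on the tool from outside, world axes, zero at the start; "ft_torque": the same for the moment, N m; "opening": finger opening in m; "finger_force": force on a finger pad.
Only numpy, scipy, OpenCV 4.12 (cv2) and the standard library are available. Lean on these libraries where they do the work, as an engineer would, in place of code of your own. Each camera call takes 0.05 s, during which the arm holds its last target. There are 200 camera calls.

## Task

Line up the four lidded sample jars for weighing, one upright on the middle of each black disc of the row, in order of size: the smallest on the disc next to the balance and each one farther along larger than the one before. Leave the glass beaker standing where it is.

Things in the scene. Friction and masses are not known exactly. Their poses are not given: they have to be found in the camera images.
- mid_s (a point): The smallest of four closed plain white sample jars with grey screw lids: a plain upright cylinder, 28 mm in diameter and 38 mm tall over the lid (lid as wide as the body), about 30 g, loose. This point is on its axis, half-way up (19 mm above its underside); z is up along the jar.
- mid_m (a point): The second smallest of four closed plain white sample jars with grey screw lids: a plain upright cylinder, 37 mm in diameter and 48 mm tall over the lid (lid as wide as the body), about 65 g, loose. This point is on its axis, half-way up (24 mm above its underside); z is up along the jar.
- mid_l (a point): The second largest of four closed plain white sample jars with grey screw lids: a plain upright cylinder, 46 mm in diameter and 56 mm tall over the lid (lid as wide as the body), about 120 g, loose. This point is on its axis, half-way up (28 mm above its underside); z is up along the jar.
- mid_xl (a point): The largest of four closed plain white sample jars with grey screw lids: a plain upright cylinder, 56 mm in diameter and 66 mm tall over the lid (lid as wide as the body), about 220 g, loose. This point is on its axis, half-way up (33 mm above its underside); z is up along the jar.
- mark_a: One of four identical black rubber discs (64 mm in diameter, 3 mm thick, 90 mm apart from centre to centre) fixed in a straight row on a 12 mm thick, 100 mm wide bamboo board. Origin: centre of its underside; its top, on which a jar stands, is 3 mm above the origin and 15 mm above the table. y runs along the row (either way), x across it. Which letter lies where in the row differs from start to start.
- mark_b: One of four identical black rubber discs (64 mm in diameter, 3 mm thick, 90 mm apart from centre to centre) fixed in a straight row on a 12 mm thick, 100 mm wide bamboo board. Origin: centre of its underside; its top, on which a jar stands, is 3 mm above the origin and 15 mm above the table. y runs along the row (either way), x across it. Which letter lies where in the row differs from start to start.
- mark_c: One of four identical black rubber discs (64 mm in diameter, 3 mm thick, 90 mm apart from centre to centre) fixed in a straight row on a 12 mm thick, 100 mm wide bamboo board. Origin: centre of its underside; its top, on which a jar stands, is 3 mm above the origin and 15 mm above the table. y runs along the row (either way), x across it. Which letter lies where in the row differs from start to start.
- mark_d: One of four identical black rubber discs (64 mm in diameter, 3 mm thick, 90 mm apart from centre to centre) fixed in a straight row on a 12 mm thick, 100 mm wide bamboo board. Origin: centre of its underside; its top, on which a jar stands, is 3 mm above the origin and 15 mm above the table. y runs along the row (either way), x across it. Which letter lies where in the row differs from start to start.
- balance: The laboratory balance: a white box 120 x 120 mm, 38 mm high over its round steel pan (84 mm in diameter), with a blue and black display strip. It is fixed to the table at one end of the row of discs, 125 mm from the centre of the nearest disc to its own centre; at the other end is a white mortar with a pestle (92 mm wide, 66 mm high over the pestle). The two may be swapped. Origin: centre of its underside.
- beaker_mid (a point): An empty glass beaker, open at the top, 44 mm in diameter and 55 mm tall, about 60 g, standing loose among the jars. It is not part of the row. This point is on its axis, half-way up.
Things that resemble listed ones, but are neither listed nor needed, are in the scene too. Leave any green or purple look-alike of the part that bears mid_xl alone.

How it is judged:
By the outcome, as a careful person would: the job done as asked, in the order asked, and still so for the second after the job is handed in, with the robot touching nothing.
It also fails if it takes over 106 s, if anything falls off the work surface, if the arm or the gripper's body presses on something with over 40 N, if the wrist force passes 120 N, or if a joint passes its speed limit or range.

## Working session

There is one attempt and no reset: what is moved stays moved. The work goes in short steps, Python scripts to look and compute and a tool call to move; the robot and the scene stay as the last step left them, time stands still between calls to the robot, and variables do not carry over. Pictures are saved under pics/ and viewed, at most 14 in all, crops included, and the job is handed in when it is done.

Besides the shell and the picture viewer there is one more tool, called after "Emit:" as name(argument=value, ...) on one line, values as JSON. play_rows: Moves the arm, as the interface text tells. Its arguments: {"type":"object","properties":{"commands":{"type":"array","items":{"type":"number"}},"newtons":{"type":"number"}},"required":["commands"]}

```bash
mkdir -p pics
cat > h.py <<'E'
import numpy as np, cv2
from workcell import robot
def cap(n,save=None):
    c=robot.capture(n)
    if save: cv2.imwrite('pics/'+save,c['image'][:,:,::-1])
    return c
def px2w(c,u,v,z):
    f=240/np.tan(np.radians(c['fovy'])/2)
    d=np.array([(u-c['cx'])/f,-(v-c['cy'])/f,-1.]);M=np.array(c['cam_to_world'])
    d=M[:3,:3]@d;o=M[:3,3];return o+d*(z-o[2])/d[2]
def w2px(c,p):
    f=240/np.tan(np.radians(c['fovy'])/2);M=np.array(c['cam_to_world'])
    q=M[:3,:3].T@(np.array(p)-M[:3,3]);return c['cx']+f*q[0]/-q[2],c['cy']-f*q[1]/-q[2]
E
python3 - <<'E'
from h import *
np.set_printoptions(precision=3,suppress=True)
for n in('scene','top'):
    c=cap(n,n+'1.png');print(n,{k:v for k,v in c.items() if k!='image'})
    for t in('mid_xl','mid_l','mid_m','mid_s','mark_a','balance','beaker_mid'):
        print(t,[(round(d['p'],2),np.round(d['extent']).astype(int).tolist()) for d in robot.find_in(n,t)])
print(robot.sense())
E
```

```text
scene {'fovy': 55.865215541955386, 'cx': 329.6373512912024, 'cy': 234.9641446849016, 'cam_to_world': array([[-0.634, -0.452,  0.628,  1.096],
       [ 0.773, -0.355,  0.525,  0.475],
       [-0.015,  0.818,  0.575,  0.627],
       [ 0.   ,  0.   ,  0.   ,  1.   ]])}
mid_xl [(0.78, [276, 202, 23, 37]), (0.56, [307, 184, 20, 28]), (0.55, [287, 173, 18, 26])]
mid_l [(0.85, [310, 224, 17, 35]), (0.77, [412, 270, 25, 31]), (0.57, [475, 295, 13, 22]), (0.2, [411, 390, 101, 98])]
mid_m [(0.85, [310, 224, 17, 35]), (0.77, [412, 270, 25, 31]), (0.57, [475, 295, 13, 22]), (0.2, [411, 390, 101, 98])]
mid_s [(0.85, [310, 224, 17, 35]), (0.77, [412, 270, 25, 31]), (0.57, [475, 295, 13, 22]), (0.2, [411, 390, 101, 98])]
mark_a [(0.89, [280, 300, 33, 22]), (0.76, [254, 282, 28, 19]), (0.63, [315, 322, 38, 24]), (0.57, [353, 347, 40, 26])]
balance [(0.67, [411, 391, 104, 97])]
beaker_mid [(0.71, [352, 250, 16, 29])]
top {'fovy': 52.08788128069554, 'cx': 318.2622956956902, 'cy': 236.11524816066927, 'cam_to_world': array([[-0.005,  0.985, -0.172,  0.3  ],
       [-1.   , -0.004,  0.002, -0.031],
     
[... 414 characters left out ...]
0.46, [167, 266, 17, 16])]
mark_a [(0.83, [356, 157, 29, 29]), (0.75, [167, 264, 20, 13]), (0.69, [230, 148, 34, 31]), (0.63, [314, 153, 29, 28]), (0.58, [271, 154, 30, 28])]
balance [(0.8, [167, 148, 64, 55])]
beaker_mid [(0.77, [304, 240, 23, 23])]
{'time': 0.8, 'joints': array([ 1.215,  0.48 ,  1.596,  0.   ,  1.065, -0.047]), 'qd': array([-0.001, -0.001,  0.001, -0.   ,  0.001,  0.   ]), 'effort': array([ -0.001, -95.042, -43.062,  -0.   ,   0.001,  -0.   ]), 'tcp_pos': array([0.198, 0.619, 0.231]), 'ee_rot': array([ 0.154,  0.988, -0.   , -0.   ]), 'force': array([ 0.445,  1.103, -0.876]), 'ft_torque': array([-0.009,  0.046, -0.007]), 'finger_force': 0.0, 'opening': 0.08529281641979551}
```

View pics/scene1.png

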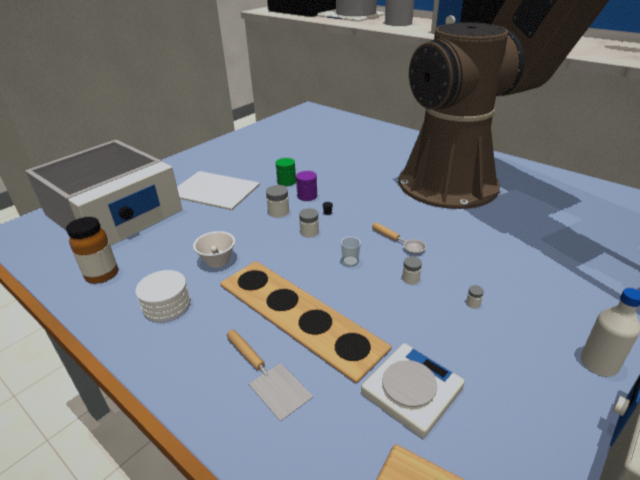

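View pics/top1.png

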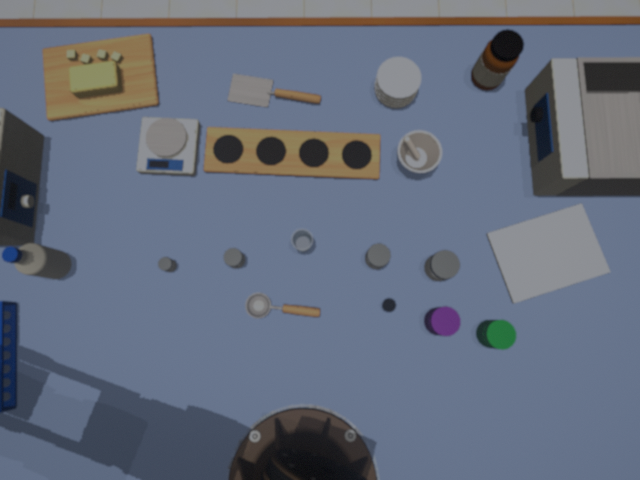

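Scene: jars in the top view are S (167,264), M (234,258), L (378,256) and XL (443,265). The beaker is at (303,240), and the purple (445,321) and green (500,335) look-alikes are to be left alone. The balance (167,148) sits by disc (229,149), with the other discs at 271, 314 and 357. The black stopper (389,305), white tub (398,82) and mortar (419,153) could be mistaken for targets but aren't wanted.

```bash
cat > m.py <<'E'
from h import *
from scipy.optimize import least_squares
J=dict(s=(.014,.038),m=(.0185,.048),l=(.023,.056),xl=(.028,.066))
def box(c,x,y,r,z0,z1):
    a=np.linspace(0,6.28,40)
    P=np.array([w2px(c,(x+r*np.cos(t),y+r*np.sin(t),z)) for z in(z0,z1) for t in a])
    lo,hi=P.min(0),P.max(0);return np.r_[(lo+hi)/2,hi-lo]
def mbox(m):
    n,l,st,_=cv2.connectedComponentsWithStats(m.astype(np.uint8));i=1+st[1:,4].argmax();x,y,w,h=st[i,:4]
    return np.array([x+(w-1)/2,y+(h-1)/2,w,h])
def measure(cam,thing,r,z0,z1,c):
    out=[]
    for d in robot.trace(cam,thing):
        if d['p']<.3: continue
        b=mbox(d['pixels']);g=px2w(c,b[0],b[1],(z0+z1)/2)[:2]
        s=least_squares(lambda p:(box(c,*p,r,z0,z1)-b)[:2],g,x_scale=.01)
        out.append((s.x,b,box(c,*s.x,r,z0,z1)[2:],d['p']))
    return out
E
python3 - <<'E'
from m import *
np.set_printoptions(precision=4,suppress=True)
for cam in('top','scene'):
    c=cap(cam)
    for n in('mid_s','mid_xl'):
        for k,(r,h) in J.items():
            if (k=='xl')!=(n=='mid_xl'):continue
            for o in measure(cam,n,r,0,h,c): print(cam,k,o[0],'box',o[1],'model wh',o[2],round(o[3],2))
    for o in measure(cam,'mark_a',.032,.012,.015,c): print(cam,'disc',o[0],o[1],o[2])
    for o in measure(cam,'beaker_mid',.022,0,.055,c): print(cam,'beaker',o[0],o[1],o[2])
c=cap('top')['image'][225:345,140:520];cv2.imwrite('pics/crop.png',cv2.resize(c,None,fx=2,fy=2)[:,:,::-1])
E
```

```text
top s [0.414 0.27 ] box [167. 265.  19.  15.] model wh [19.7269 16.0675] 0.77
top s [ 0.4292 -0.1512] box [377.5 256.5  26.   26. ] model wh [16.1912 16.2927] 0.76
top m [0.4132 0.2682] box [167. 265.  19.  15.] model wh [25.8655 21.2146] 0.77
top m [ 0.4284 -0.1504] box [377.5 256.5  26.   26. ] model wh [21.374  21.4953] 0.76
top l [0.4125 0.2667] box [167. 265.  19.  15.] model wh [31.7298 26.2725] 0.77
top l [ 0.4276 -0.1497] box [377.5 256.5  26.   26. ] model wh [26.463  26.5922] 0.76
top xl [ 0.3013 -0.2703] box [442. 321.  35.  29.] model wh [37.3842 30.3374] 0.8
top xl [ 0.4072 -0.2744] box [441.5 266.   36.   33. ] model wh [36.6457 31.9597] 0.67
top xl [ 0.276  -0.3741] box [496.5 334.5  40.   28. ] model wh [41.3285 30.6176] 0.55
top xl [ 0.6415 -0.024 ] box [313.5 153.   30.   29. ] model wh [28.1385 36.8958] 0.41
top disc [0.6555 0.0676] [270.  150.5  31.   30. ] [30.6167 29.5692]
top disc [ 0.6507 -0.0236] [313.5 152.5  30.   30. ] [30.5386 29.6036]
top disc [ 0.646  -0.1136] [356.5 154.5  28.   28. ] [30.6212 29.638 ]
top disc [0.6592 0.1558] [228. 149.  31.  29.] [30
[... 1116 characters left out ...]
ene xl [ 0.2784 -0.3707] box [285. 171.  21.  29.] model wh [21.1785 29.6371] 0.86
scene xl [ 0.4124 -0.2699] box [277. 201.  23.  33.] model wh [23.9483 33.3364] 0.82
scene xl [ 0.3034 -0.2677] box [306. 185.  21.  31.] model wh [21.7132 31.4099] 0.71
scene xl [0.6718 0.0834] box [315.  321.5  33.   24. ] model wh [32.3846 48.7765] 0.52
scene disc [0.6627 0.1591] [352.  346.5  37.   30. ] [36.6354 29.5798]
scene disc [ 0.6541 -0.0207] [281.5 299.5  32.   22. ] [32.7059 23.5933]
scene disc [0.6583 0.0688] [314.5 321.5  34.   24. ] [34.5194 26.3118]
scene disc [ 0.6473 -0.1114] [252.5 279.   30.   21. ] [31.1079 21.1946]
scene beaker [0.458  0.0014] [351.  250.5  19.   30. ] [20.3477 32.0678]
```

View pics/crop.png

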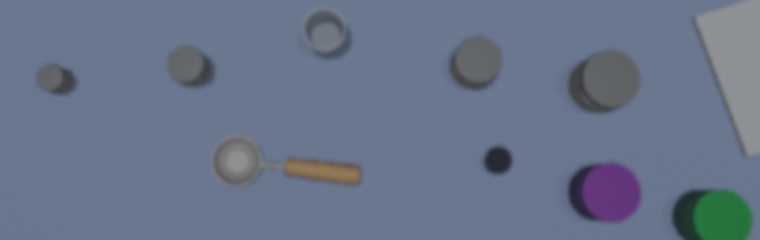

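Emit:
play_rows(commands=[-31.4,-26.5,0,7.15,1,-34.4,-22.4,0,7.15,1,-36.9,-17.9,0,7.15,1,-38.9,-13.2,0,7.15,1,-40.2,-8.3,0,7.15,1], newtons=25)

```text
time: 1.97
tcp_pos: [0.3071, 0.4438, 0.2313]
ee_rot: [0.452, 0.892, 0.0, 0.0]
force: [1.9, -0.2, 0.2]
opening: 0.0857
finger_force: 0.0
```

Emit:
play_rows(commands=[-41,-3.2,0,7.15,1,-41,1.9,0,7.15,1,-40.4,7.1,0,7.15,1,-39.3,12,0,7.15,1,-37.5,16.8,0,7.15,1])

```text
time: 2.38
tcp_pos: [0.4165, 0.2697, 0.2316]
ee_rot: [0.704, 0.71, 0.0, 0.0]
force: [1.7, 0.8, 0.8]
opening: 0.0853
finger_force: 0.0
```

Emit:
play_rows(commands=[0,0,40,0.8,1,0,0,40,0,1,0,0,0,0,0.7])

```text
time: 2.63
tcp_pos: [0.4132, 0.2688, 0.1463]
ee_rot: [0.708, 0.706, -0.004, -0.001]
force: [-1.9, -1.3, -1.7]
opening: 0.0757
finger_force: 0.0
```

Emit:
play_rows(commands=[0,0,38,0,0.7,0,0,38,0,0.7,0,0,38,0,0.7,0,0,0,0,0.7,0,0,0,0,0.7])

```text
time: 3.05
tcp_pos: [0.4149, 0.2714, 0.0374]
ee_rot: [0.707, 0.707, -0.002, -0.0]
force: [-0.5, 0.3, 2.1]
opening: 0.0598
finger_force: 0.0
```

Run:
```python
from h import *
s=robot.sense();print(s['tcp_pos'],s['ee_rot'],s['force'])
for n in('scene','top'):
    c=cap(n);u,v=w2px(c,(.416,.271,.03));u,v=int(u),int(v)
    k=c['image'][max(0,v-50):v+50,u-65:u+65];k=cv2.resize(k,(520,400) if k.shape[0]==100 else None,fx=4,fy=4);cv2.imwrite('pics/s_%s.png'%n,k[:,:,::-1])
a,b=[cv2.imread('pics/s_%s.png'%n)for n in('scene','top')];cv2.imwrite('pics/s2.png',cv2.resize(np.hstack([a,b]),(800,308)))
```

```text
[0.41494737 0.27143146 0.03744929] [ 7.06727816e-01  7.07483381e-01 -1.68687998e-03 -4.63362608e-04] [-0.52565596  0.27510952  2.06403013]
```

View pics/s2.png

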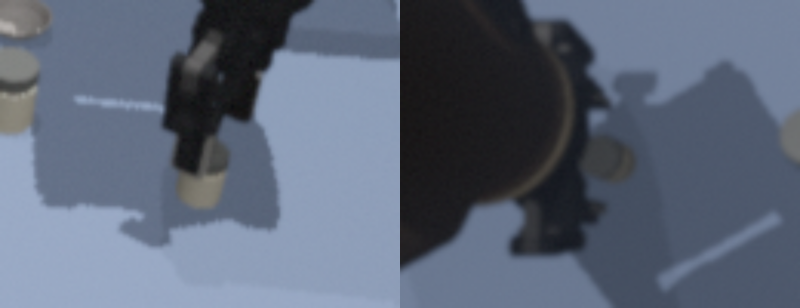

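The jar lid, at (605,157) in the right half, lies between the two fingertips, so the alignment is good.

Emit:
play_rows(commands=[0,0,28,0,0.7,0,0,0,0,0.2,0,0,0,0,0.1,0,0,0,0,0.1,0,0,0,0,0.1])

```text
time: 3.57
tcp_pos: [0.4165, 0.2719, 0.0114]
ee_rot: [0.707, 0.707, 0.001, 0.0]
force: [-1.4, 0.0, 7.3]
opening: 0.0269
finger_force: 24.1
```

Emit:
play_rows(commands=[0,0,0,0,0.1,0,0,0,0,0.1,0,0,0,0,0.1])

```text
time: 3.82
tcp_pos: [0.4165, 0.2719, 0.0114]
ee_rot: [0.707, 0.707, 0.001, 0.0]
force: [-2.1, -0.2, 7.1]
opening: 0.0271
finger_force: 24.1
```

Emit:
play_rows(commands=[0,0,-30,0,0.1,0,0,-30,0,0.1,-17,37,0,0,0.1,-17,37,0,0,0.1,-17,37,0,0,0.1])

```text
time: 4.23
tcp_pos: [0.5289, 0.2204, 0.0726]
ee_rot: [0.706, 0.708, 0.002, 0.001]
force: [0.2, 1.9, -1.2]
opening: 0.027
finger_force: 24.9
```

Emit:
play_rows(commands=[-17,37,0,0,0.1,-17,37,0,0,0.1,-17,37,0,0,0.1,-12,23,0,0,0.1,0,0,0,0,0.1])

```text
time: 4.65
tcp_pos: [0.6664, 0.1549, 0.072]
ee_rot: [0.708, 0.706, 0.002, 0.002]
force: [-2.0, 0.0, 0.9]
opening: 0.0268
finger_force: 25.0
```

Emit:
play_rows(commands=[0,0,0,0,0.1,0,0,0,0,0.1])

```text
time: 4.82
tcp_pos: [0.6604, 0.1575, 0.0706]
ee_rot: [0.707, 0.707, 0.0, 0.0]
force: [-0.0, 0.5, 0.5]
opening: 0.0272
finger_force: 25.0
```

Emit:
play_rows(commands=[0,0,20,0,0.1,0,0,15,0,0.1,0,0,5,0,0.1,0,0,2.5,0,0.1,0,0,0,0,0.1])

```text
time: 5.23
tcp_pos: [0.6601, 0.158, 0.0271]
ee_rot: [0.707, 0.707, -0.0, -0.0]
force: [0.2, 0.3, 0.6]
opening: 0.0272
finger_force: 25.1
```

Emit:
play_rows(commands=[0,0,0,0,0.1,0,0,0,0,0.7,0,0,0,0,0.7,0,0,0,0,0.7,0,0,0,0,0.7])

```text
time: 5.65
tcp_pos: [0.661, 0.1574, 0.0272]
ee_rot: [0.707, 0.707, 0.0, 0.0]
force: [-0.1, 0.3, -0.6]
opening: 0.06
finger_force: 0.0
```

Emit:
play_rows(commands=[0,0,-20,0,0.8,0,0,-35,0,0.8,0,0,-35,0,0.8,0,-39,-10,0,0.8,0,-39,0,0,0.8])

```text
time: 6.07
tcp_pos: [0.5854, 0.1578, 0.1302]
ee_rot: [0.707, 0.707, 0.003, 0.002]
force: [0.4, 0.9, -0.6]
opening: 0.068
finger_force: 0.0
```

Run:
```python
from m import *
np.set_printoptions(precision=4,suppress=True)
for cam in('top','scene'):
    c=cap(cam,cam+'2.png')
    for k in 'sml':
        r,h=J[k]
        for o in measure(cam,'mid_s',r,.015*(k=='s'),h+.015*(k=='s'),c): print(cam,k,o[0],o[1],o[2])
im=cv2.imread('pics/scene2.png')[240:400,230:430];cv2.imwrite('pics/c2.png',cv2.resize(im,None,fx=3,fy=3))
```

```text
top s [0.4265 0.1337] [234.  257.5  21.   22. ] [17.3836 16.5239]
top s [ 0.4262 -0.1494] [377.5 257.   24.   25. ] [16.4462 16.5324]
top s [0.6578 0.1518] [228. 146.  13.  19.] [16.9212 19.4705]
top m [0.4276 0.1352] [234.  257.5  21.   22. ] [22.5506 21.4681]
top m [ 0.4274 -0.1504] [377.5 257.   24.   25. ] [21.3778 21.4782]
top m [0.6612 0.1535] [228. 146.  13.  19.] [21.9404 25.0895]
top l [0.4269 0.1343] [234.  257.5  21.   22. ] [27.8431 26.5618]
top l [ 0.4266 -0.1496] [377.5 257.   24.   25. ] [26.4677 26.5728]
top l [0.6595 0.1525] [228. 146.  13.  19.] [27.0723 30.6955]
scene s [0.6616 0.1588] [352.5 337.5  16.   26. ] [16.5656 27.5217]
scene s [ 0.4365 -0.1427] [308.  221.5  21.   30. ] [12.4108 19.7684]
scene s [0.4377 0.143 ] [412. 269.  19.  27.] [15.4761 23.0324]
scene m [0.6543 0.1534] [352.5 337.5  16.   26. ] [21.5042 34.8933]
scene m [ 0.4253 -0.1531] [308.  221.5  21.   30. ] [16.0911 24.9257]
scene m [0.4267 0.1372] [412. 269.  19.  27.] [20.018 29.107]
scene l [0.6572 0.1554] [352.5 337.5  16.   26. ] [26.9616 42.2124]
scene l [ 0.4296 -0.1489] [308.  221.5  21.   30. ] [20.0758 29.9187]
scene l [0.4311 0.1393] [412. 269.  19.  27.] [24.8954 35.0506]
```

View pics/c2.png

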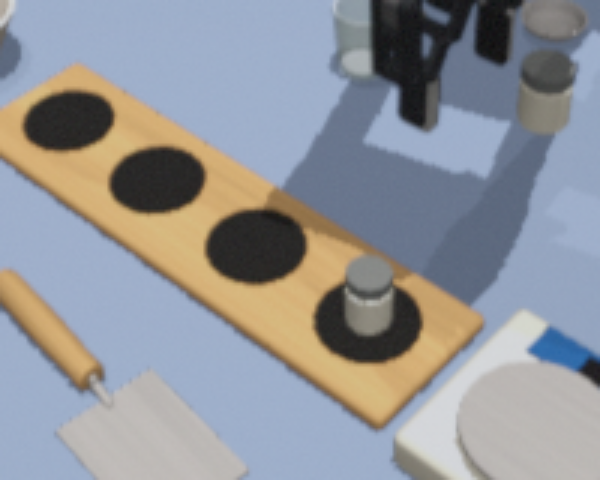

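S sits centred on the first disc (base at 368,325 in the crop). Next is M.

Emit:
play_rows(commands=[-5.5,-39,0,0,0.8,-5.5,-39,0,0,0.8,-5.5,-39,0,0,0.8,-5,-39,0,0,0.8,0,0,30,0,0.8])

```text
time: 6.88
tcp_pos: [0.4226, 0.1353, 0.1001]
ee_rot: [0.707, 0.707, 0.001, 0.0]
force: [1.6, 0.6, -0.2]
opening: 0.0685
finger_force: 0.0
```

Emit:
play_rows(commands=[0,0,0,0,0.8,0,0,30,0,0.8,0,0,30,0,0.8,0,0,19,0,0.8,0,0,0,0,0.8])

```text
time: 7.3
tcp_pos: [0.4268, 0.1357, 0.0151]
ee_rot: [0.707, 0.707, -0.002, -0.001]
force: [-2.3, -0.7, 0.2]
opening: 0.0684
finger_force: 0.0
```

Emit:
play_rows(commands=[0,0,0,0,0.2,0,0,0,0,0.2,0,0,0,0,0.2,0,0,0,0,0.2,0,0,0,0,0.2], newtons=30)

```text
time: 7.72
tcp_pos: [0.428, 0.1362, 0.019]
ee_rot: [0.707, 0.707, 0.001, 0.001]
force: [1.3, -0.3, 11.4]
opening: 0.0356
finger_force: 31.0
```

Emit:
play_rows(commands=[0,0,-30,0,0.2,0,0,-30,0,0.2,-11,38,0,0,0.2,-11,38,0,0,0.2,-11,38,0,0,0.2])

```text
time: 8.13
tcp_pos: [0.5428, 0.1027, 0.08]
ee_rot: [0.707, 0.707, 0.001, 0.001]
force: [0.4, 0.4, -1.2]
opening: 0.0363
finger_force: 30.6
```

Emit:
play_rows(commands=[-11,38,0,0,0.2,-12,38,0,0,0.2,-12,40,0,0,0.2,0,0,0,0,0.2,0,0,0,0,0.2])

```text
time: 8.55
tcp_pos: [0.6587, 0.0671, 0.0784]
ee_rot: [0.708, 0.707, 0.001, 0.001]
force: [-0.6, 0.3, -0.9]
opening: 0.0357
finger_force: 30.7
```

Emit:
play_rows(commands=[0,0,0,0,0.2])

```text
time: 8.63
tcp_pos: [0.656, 0.0679, 0.078]
ee_rot: [0.707, 0.707, -0.0, -0.0]
force: [-0.7, 0.1, -0.9]
opening: 0.0363
finger_force: 30.7
```

Emit:
play_rows(commands=[0,1,20,0,0.2,0,0,15,0,0.2,0,0,6,0,0.2,0,0,3,0,0.2,0,0,0,0,0.2])

```text
time: 9.05
tcp_pos: [0.6564, 0.0684, 0.0342]
ee_rot: [0.707, 0.707, -0.001, -0.001]
force: [-0.6, 0.7, -0.7]
opening: 0.0364
finger_force: 31.1
```

Emit:
play_rows(commands=[0,0,0,0,0.2,0,0,0,0,0.8,0,0,0,0,0.8,0,0,0,0,0.8,0,0,0,0,0.8])

```text
time: 9.47
tcp_pos: [0.6578, 0.068, 0.034]
ee_rot: [0.707, 0.707, 0.0, 0.0]
force: [-0.2, -0.0, -0.6]
opening: 0.0681
finger_force: 0.0
```

Emit:
play_rows(commands=[0,0,-20,0,0.85,0,0,-35,0,0.85,0,0,-35,0,0.85,-10,-39,-10,0,0.85,-10,-38,0,0,0.85])

```text
time: 9.88
tcp_pos: [0.5832, 0.0481, 0.137]
ee_rot: [0.707, 0.707, 0.003, 0.002]
force: [-0.4, -0.6, -0.4]
opening: 0.0727
finger_force: 0.0
```

Emit:
play_rows(commands=[-28,-22,0,0,0.85,-28,-22,0,0,0.85,-28,-22,0,0,0.85,-28,-22,0,0,0.85,-28,-22,0,0,0.85])

```text
time: 10.3
tcp_pos: [0.4696, -0.093, 0.134]
ee_rot: [0.707, 0.707, 0.0, 0.0]
force: [0.2, -0.6, 0.9]
opening: 0.0726
finger_force: 0.0
```

Emit:
play_rows(commands=[-28,-22,0,0,0.85,-29,-20.5,0,0,0.85,0,0,0,0,0.85,0,0,0,0,0.9,0,0,25,0,0.9])

```text
time: 10.72
tcp_pos: [0.431, -0.1503, 0.1116]
ee_rot: [0.708, 0.707, 0.001, 0.003]
force: [2.4, -0.4, 0.5]
opening: 0.0768
finger_force: 0.0
```

Run:
```python
from m import *
np.set_printoptions(precision=4,suppress=True)
print(robot.sense()['tcp_pos'])
for cam in('top','scene'):
    c=cap(cam,cam+'3.png')
    for k in 'ml':
        r,h=J[k];z=.015*(k=='m')
        for o in measure(cam,'mid_s',r,z,h+z,c): print(cam,k,o[0],o[1],o[2])
im=cv2.imread('pics/scene3.png')[180:380,230:430];cv2.imwrite('pics/c3.png',cv2.resize(im,None,fx=3,fy=3))
```

```text
[ 0.431  -0.1503  0.1116]
top m [0.6542 0.0678] [268.5 146.5  20.   24. ] [20.3784 25.464 ]
top m [0.6557 0.1548] [226. 146.  17.  19.] [22.378  25.4822]
top l [0.6581 0.0687] [268.5 146.5  20.   24. ] [24.8744 30.675 ]
top l [0.6595 0.1567] [226. 146.  17.  19.] [27.1811 30.6957]
scene m [0.6576 0.0709] [315.  311.5  21.   32. ] [21.1567 33.4314]
scene m [ 0.4437 -0.1328] [309.  222.5  19.   30. ] [16.5303 25.6494]
scene m [0.6644 0.1607] [352.5 337.   18.   27. ] [22.0259 35.7388]
scene l [0.6492 0.0634] [315.  311.5  21.   32. ] [25.7562 39.37  ]
scene l [ 0.4314 -0.1441] [309.  222.5  19.   30. ] [20.1125 30.0239]
scene l [0.6563 0.1547] [352.5 337.   18.   27. ] [26.9289 42.1588]
```

View pics/c3.png

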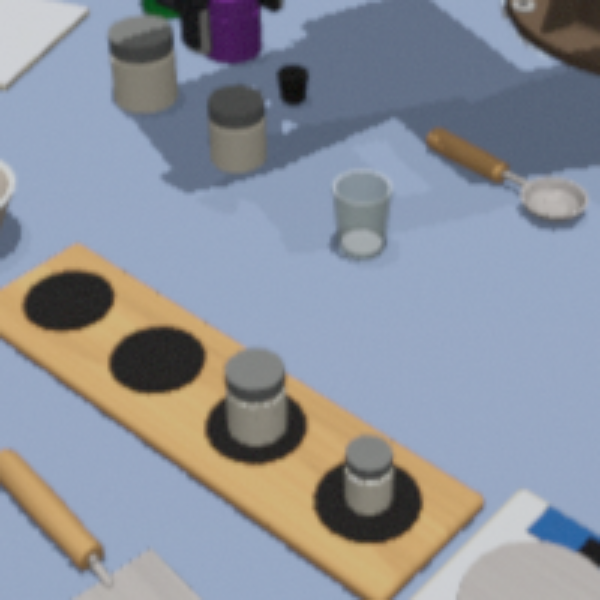

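M (256,430 in the crop) is centred. Next is L, straight below the gripper.

Emit:
play_rows(commands=[0,0,30,0,0.9,0,0,30,0,0.9,0,0,20,0,0.9,0,0,7,0,0.9,0,0,0,0,0.9])

```text
time: 11.43
tcp_pos: [0.4278, -0.1485, 0.0211]
ee_rot: [0.707, 0.707, -0.0, -0.001]
force: [0.5, 0.4, -0.1]
opening: 0.0768
finger_force: 0.0
```

Emit:
play_rows(commands=[0,0,0,0,0.3,0,0,0,0,0.3,0,0,0,0,0.3,0,0,0,0,0.3,0,0,0,0,0.3], newtons=35)

```text
time: 11.85
tcp_pos: [0.4291, -0.1494, 0.0232]
ee_rot: [0.707, 0.707, 0.0, 0.001]
force: [0.3, 1.8, 9.1]
opening: 0.045
finger_force: 34.3
```

Emit:
play_rows(commands=[0,0,0,0,0.3,0,0,-30,0,0.3,0,0,-30,0,0.3])

```text
time: 12.1
tcp_pos: [0.4274, -0.1487, 0.0824]
ee_rot: [0.707, 0.707, -0.0, -0.001]
force: [2.0, -0.4, -1.8]
opening: 0.0449
finger_force: 37.0
```

Emit:
play_rows(commands=[18,32,0,0,0.3,18,32,0,0,0.3,18,32,0,0,0.3,18,32,0,0,0.3,18,32,0,0,0.3])

```text
time: 12.52
tcp_pos: [0.59, -0.0579, 0.0834]
ee_rot: [0.707, 0.707, 0.001, 0.001]
force: [0.3, -0.7, -2.4]
opening: 0.0451
finger_force: 37.3
```

Emit:
play_rows(commands=[18,32,0,0,0.3,19,32,0,0,0.3,0,0,0,0,0.3,0,0,0,0,0.3,0,0,0,0,0.3])

```text
time: 12.93
tcp_pos: [0.6518, -0.0219, 0.0824]
ee_rot: [0.707, 0.707, -0.0, -0.0]
force: [-0.5, 0.0, -1.4]
opening: 0.0453
finger_force: 37.2
```

Emit:
play_rows(commands=[0,0,20,0,0.3,0,0,15,0,0.3,0,0,6,0,0.3,0,0,3,0,0.3,0,0,0,0,0.3])

```text
time: 13.35
tcp_pos: [0.6511, -0.0226, 0.0385]
ee_rot: [0.707, 0.707, -0.0, -0.0]
force: [-0.0, -1.3, -0.9]
opening: 0.0452
finger_force: 37.5
```

Emit:
play_rows(commands=[0,0,0.5,0,0.3,0,0,0,0,0.9,0,0,0,0,0.9,0,0,0,0,0.9,0,0,0,0,0.9])

```text
time: 13.77
tcp_pos: [0.6523, -0.0221, 0.0375]
ee_rot: [0.707, 0.707, 0.0, 0.0]
force: [0.1, -0.1, 0.4]
opening: 0.0766
finger_force: 0.0
```

Emit:
play_rows(commands=[0,0,-20,0,1,0,0,-35,0,1,0,0,-35,0,1,-30,-20,-15,0,1,-30,-25,0,0,1])

```text
time: 14.18
tcp_pos: [0.6105, -0.082, 0.1464]
ee_rot: [0.706, 0.708, 0.002, 0.003]
force: [0.8, -1.0, -0.1]
opening: 0.0852
finger_force: 0.0
```

Emit:
play_rows(commands=[-27,-28,0,0,1,-27,-28,0,0,1,-27,-28,0,0,1,-27,-28,0,0,1,-27,-28,0,0,1])

```text
time: 14.6
tcp_pos: [0.4658, -0.2179, 0.1425]
ee_rot: [0.707, 0.707, 0.0, 0.0]
force: [0.8, -1.4, 0.6]
opening: 0.0853
finger_force: 0.0
```

Emit:
play_rows(commands=[-27,-28,0,0,1,-28,-30,0,0,1,0,0,0,0,1,0,0,0,0,1,0,0,0,0,1])

```text
time: 15.02
tcp_pos: [0.4094, -0.2723, 0.1425]
ee_rot: [0.707, 0.707, 0.0, 0.0]
force: [-0.0, 0.3, -0.1]
opening: 0.0852
finger_force: 0.0
```

Run:
```python
from m import *
np.set_printoptions(precision=4,suppress=True)
print(robot.sense()['tcp_pos'])
for cam in('top','scene'):
    c=cap(cam,cam+'4.png')
    for k,t,z in(('l','mid_l',.015),('xl','mid_xl',0)):
        r,h=J[k]
        for o in measure(cam,t,r,z,h+z,c): print(cam,k,o[0],o[1],o[2])
im=cv2.imread('pics/scene4.png')[150:380,200:430];cv2.imwrite('pics/c4.png',cv2.resize(im,(598,598)))
```

```text
[ 0.4094 -0.2723  0.1425]
scene l [0.6594 0.0729] [315. 311.  21.  33.] [26.3843 40.326 ]
scene l [ 0.651  -0.0213] [281. 287.  25.  37.] [26.0223 37.6563]
scene l [0.6673 0.1627] [352.5 337.   16.   25. ] [27.6341 43.2409]
scene xl [ 0.3026 -0.2666] [306.5 185.   22.   31. ] [21.698  31.4109]
scene xl [ 0.4107 -0.2717] [277.  200.5  23.   32. ] [23.9059 33.2741]
scene xl [ 0.2776 -0.3696] [285.5 171.   20.   29. ] [21.1641 29.6381]
scene xl [0.6599 0.1572] [352.5 337.   16.   25. ] [33.1768 50.8821]
```

View pics/c4.png

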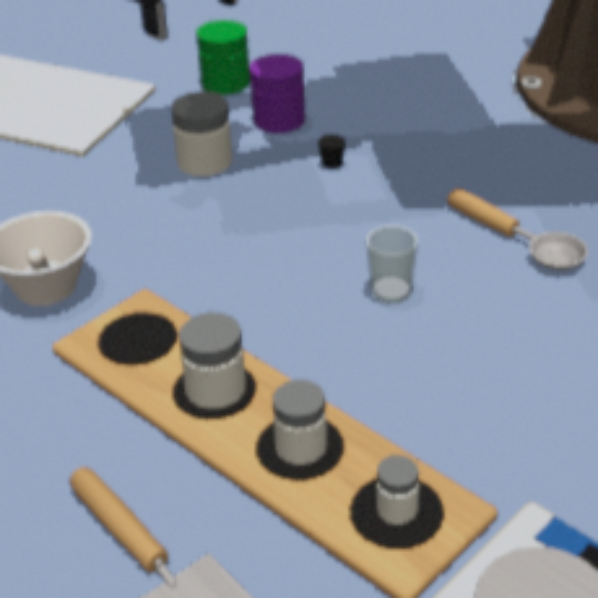

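L (213,370 in the crop) is centred. XL (202,135) stands under the gripper, and the green and purple look-alikes are clear.

Emit:
play_rows(commands=[0,0,30,0,1,0,0,30,0,1,0,0,30,0,1,0,0,22,0,1,0,0,0,0,1])

```text
time: 15.73
tcp_pos: [0.4078, -0.2702, 0.0269]
ee_rot: [0.707, 0.707, -0.0, -0.003]
force: [-2.0, 1.1, 1.0]
opening: 0.0855
finger_force: 0.0
```

Emit:
play_rows(commands=[0,0,0,0,0.4,0,0,0,0,0.4,0,0,0,0,0.4,0,0,0,0,0.4,0,0,0,0,0.4], newtons=40)

```text
time: 16.15
tcp_pos: [0.4102, -0.2726, 0.0318]
ee_rot: [0.707, 0.707, 0.0, 0.001]
force: [0.6, 2.8, 10.6]
opening: 0.0551
finger_force: 43.3
```

Emit:
play_rows(commands=[0,0,0,0,0.4,0,0,-30,0,0.4,0,0,-30,0,0.4])

```text
time: 16.4
tcp_pos: [0.4085, -0.2714, 0.0909]
ee_rot: [0.707, 0.707, -0.0, -0.001]
force: [1.0, -0.4, -2.3]
opening: 0.0553
finger_force: 44.2
```

Emit:
play_rows(commands=[32,20,0,0,0.4,32,20,0,0,0.4,32,20,0,0,0.4,32,20,0,0,0.4,6,31,0,0,0.4])

```text
time: 16.82
tcp_pos: [0.5186, -0.1337, 0.0912]
ee_rot: [0.707, 0.708, -0.0, -0.001]
force: [-1.2, -1.0, -3.4]
opening: 0.0547
finger_force: 44.6
```

Emit:
play_rows(commands=[6,31,0,0,0.4,6,31,0,0,0.4,6,32,0,0,0.4,7.5,32,0,0,0.4,0,0,0,0,0.4])

```text
time: 17.23
tcp_pos: [0.6526, -0.1115, 0.092]
ee_rot: [0.707, 0.708, 0.002, 0.003]
force: [-2.2, 0.6, -2.4]
opening: 0.055
finger_force: 44.5
```

Emit:
play_rows(commands=[0,0,0,0,0.4,0,0,0,0,0.4])

```text
time: 17.4
tcp_pos: [0.6458, -0.1123, 0.0907]
ee_rot: [0.707, 0.707, -0.0, -0.0]
force: [0.8, 0.7, -2.7]
opening: 0.0549
finger_force: 44.5
```

Emit:
play_rows(commands=[0,0,20,0,0.4,0,0,15,0,0.4,0,0,6,0,0.4,0,0,3,0,0.4,0,0,0.5,0,0.4])

```text
time: 17.82
tcp_pos: [0.6449, -0.1127, 0.0469]
ee_rot: [0.707, 0.707, -0.0, -0.001]
force: [-4.8, 1.1, 10.2]
opening: 0.0547
finger_force: 45.4
```

Contact is made, so I'll release.

Emit:
play_rows(commands=[0,0,0,0,0.4,0,0,0,0,1,0,0,0,0,1,0,0,0,0,1,0,0,0,0,1])

```text
time: 18.23
tcp_pos: [0.6464, -0.1126, 0.0461]
ee_rot: [0.707, 0.707, 0.0, 0.0]
force: [0.5, 0.0, -0.3]
opening: 0.0852
finger_force: 0.0
```

Emit:
play_rows(commands=[0,0,-20,0,1,0,0,-35,0,1,0,0,-35,0,1,0,0,-35,0,1,0,-35,0,0,1])

```text
time: 18.65
tcp_pos: [0.62, -0.1138, 0.1782]
ee_rot: [0.707, 0.707, 0.004, 0.006]
force: [0.6, -0.5, 1.0]
opening: 0.0856
finger_force: 0.0
```

Emit:
play_rows(commands=[0,-40,0,0,1,0,-40,0,0,1,0,-40,0,0,1,0,0,0,0,1,0,0,0,0,1])

```text
time: 19.07
tcp_pos: [0.4893, -0.1124, 0.1712]
ee_rot: [0.707, 0.707, -0.0, -0.0]
force: [0.8, -0.1, 0.0]
opening: 0.0856
finger_force: 0.0
```

Run:
```python
from m import *
np.set_printoptions(precision=4,suppress=True)
for cam in('top','scene'):
    c=cap(cam,cam+'5.png')
    for k,t in(('l','mid_l'),('xl','mid_xl'),):
        r,h=J[k]
        for o in measure(cam,t,r,.015,h+.015,c): print(cam,k,o[0],o[1],o[2])
    for o in measure(cam,'beaker_mid',.022,0,.055,c): print(cam,'beaker',o[0])
a=cv2.imread('pics/scene5.png')[220:400,210:430];b=cv2.imread('pics/top5.png')[100:280,200:420]
cv2.imwrite('pics/c5.png',cv2.resize(np.hstack([a,b]),(800,327)))
```

```text
top l [0.6547 0.0672] [268.5 145.5  20.   26. ] [25.256  31.1927]
top l [0.6561 0.1538] [226. 145.  17.  19.] [27.598  31.2137]
scene l [ 0.6537 -0.02  ] [280.5 288.   26.   39. ] [26.1112 37.7637]
scene l [0.6682 0.1634] [352.5 337.5  16.   26. ] [27.6677 43.2959]
scene l [0.6604 0.0737] [315.  311.5  21.   32. ] [26.4179 40.3806]
scene xl [ 0.6468 -0.1128] [250.  265.5  31.   42. ] [31.3928 42.4856]
scene xl [ 0.3254 -0.2471] [306.  185.5  21.   30. ] [22.3174 32.2866]
scene xl [ 0.2998 -0.3257] [291.  173.5   9.   22. ] [21.7636 30.7332]
scene beaker [0.4601 0.0016]
scene beaker [0.6758 0.1673]
```

View pics/c5.png

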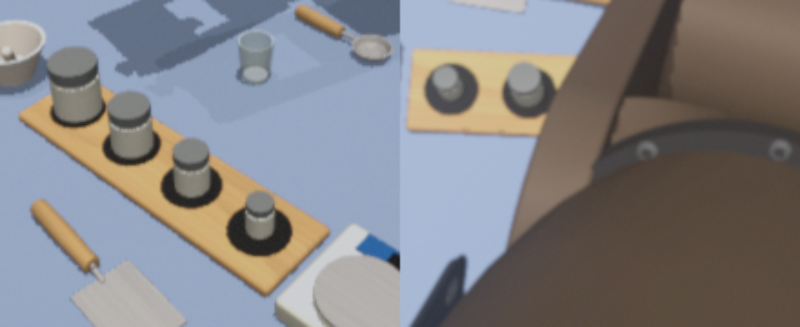

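All four jars stand upright and centred in the right order, and the beaker is still at (255,57) in the crop. I'm handing in.

```bash
python3 -c "
from workcell import robot
print(robot.hand_in())"
```

```text
the job is handed in; nothing more can be done
None
```

The job is handed in: the four jars stand upright on the discs within about 2 mm of centre, smallest next to the balance and each one larger along the row, the beaker was not moved, and it took about 19 s of the 106 s allowed.

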